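# Hang the slide carriers on the gated stand

### The job

Put the slide carriers away on the storage stand: lift the gate's latch bar over its catch and swing the gate wide open, then hang every carrier standing on the bench on a pin of its own, by sliding the slot in its strap sideways over the pin and letting it settle fully into the notch. Finally swing the gate fully shut with the bar dropped back behind its catch; leave everything else on the bench where it is.

Things in the scene. Friction and masses are not known exactly. Their poses are not given: they have to be found in the camera images.
- stand: White and aluminium storage stand fixed to the bench, 350 mm wide, 170 mm tall. Origin: centre of its underside; x points to its rear, y to its left, z up. At its rear an aluminium rail (16 mm tall, centred 150 mm up, front face at x = +70 mm) carries three level pins that point forward (-x). The gate stands in front of the pins.
- pin_0 (a point): Hanging point on the right-hand (stand -y) pin's axis, 150 mm above the bench; axes as the stand's. The pin is a level steel rod 7 mm thick along the stand's x: from the rail, 40 mm behind this point, to a red round head (18 mm across, 5 mm thick) whose rear face is 12 mm in front of it. Pins are 90 mm apart. A carrier lowered beside the pin must be 36 mm to its -y side, as its box is wider than its strap.
- pin_1 (a point): Hanging point on the middle pin's axis, 150 mm above the bench; axes as the stand's. The pin is a level steel rod 7 mm thick along the stand's x: from the rail, 40 mm behind this point, to a red round head (18 mm across, 5 mm thick) whose rear face is 12 mm in front of it. Pins are 90 mm apart. A carrier lowered beside the pin must be 36 mm to its -y side, as its box is wider than its strap.
- pin_2 (a point): Hanging point on the left-hand (stand +y) pin's axis, 150 mm above the bench; axes as the stand's. The pin is a level steel rod 7 mm thick along the stand's x: from the rail, 40 mm behind this point, to a red round head (18 mm across, 5 mm thick) whose rear face is 12 mm in front of it. Pins are 90 mm apart. A carrier lowered beside the pin must be 36 mm to its -y side, as its box is wider than its strap.
- gate (a joint): Green gate, 270 mm long, 45 to 152 mm above the bench, on a vertical hinge at the stand's left end. 0 rad = fully shut against its stop (along the stand's y, 45 mm in front of the pin points); grows to 1.75 as its free (right) end swings forward, to the robot. 1 rad is wide open. Light friction: stays where left. Shut, it takes the room a gripper needs in front of the pins.
- gate_hinge (a point): Point on the gate's vertical hinge axis, at the height of the latch bar's pivot (165 mm).
- latch (a joint): Yellow gravity latch bar (10 x 14 mm) along the gate's front, pivoted on the gate 30 mm from its hinge axis, 12 mm before its plane, 165 mm up; 265 mm long from the pivot, past the gate's free end. 0 rad = level, at rest; grows to 0.45 as the free end rises; over 0.10 clears the catch. Falls back by its weight (2 N at the knob). Hold it up while the gate passes the catch, out or in.
- catch (a point): Middle of the top of the catch, a steel tooth on a post at the stand's right end, 20 mm wide (y), 11 mm thick (x), 176 mm above the bench: 18 mm above the underside of the level latch bar. With the gate shut and the bar down, the bar's end lies behind (+x of) the tooth with 9 mm of play, and the gate cannot open.
- latch_knob (a point): Grip point of the latch bar's black upright knob: cylinder 20 mm across, 172 to 230 mm above the bench with the bar level; this point is on its axis, at 212 mm. It is 78 mm from the bar's pivot towards the free end and 47 mm above the pivot; 108 mm from the gate's hinge axis along the gate. Raising the knob lifts the bar; the same knob swings the gate.
- car_a: Blue slide carrier, 0.14 to 0.28 kg, may be absent: box 60 (x) x 44 (y) x 60 mm tall with an upright aluminium strap on its top centre (6 mm thick along the carrier's x, 30 mm wide along y) and a black grip block at the top (10 mm thick along x, 30 mm wide, 132 to 172 mm above the underside). Origin: centre of the underside, z up.
- car_a_seat (a point): Where the pin's axis lies in the blue carrier's slot when fully home: mid-strap, 112.5 mm above the underside. The slot's level entry, open at the strap's +y edge, is 95 to 109 mm up; mid-strap a notch 11 mm wide rises to 116 mm. Hang it axes parallel to the stand's: strap behind the red head, from the pin's -y side, slide to +y, then lower 10 mm.
- car_b: Orange slide carrier, 0.14 to 0.28 kg, may be absent: box 60 (x) x 44 (y) x 60 mm tall with an upright aluminium strap on its top centre (6 mm thick along the carrier's x, 30 mm wide along y) and a black grip block at the top (10 mm thick along x, 30 mm wide, 132 to 172 mm above the underside). Origin: centre of the underside, z up.
- car_b_seat (a point): Where the pin's axis lies in the orange carrier's slot when fully home: mid-strap, 112.5 mm above the underside. The slot's level entry, open at the strap's +y edge, is 95 to 109 mm up; mid-strap a notch 11 mm wide rises to 116 mm. Hang it axes parallel to the stand's: strap behind the red head, from the pin's -y side, slide to +y, then lower 10 mm.
- car_c: Yellow slide carrier, 0.14 to 0.28 kg, may be absent: box 60 (x) x 44 (y) x 60 mm tall with an upright aluminium strap on its top centre (6 mm thick along the carrier's x, 30 mm wide along y) and a black grip block at the top (10 mm thick along x, 30 mm wide, 132 to 172 mm above the underside). Origin: centre of the underside, z up.
- car_c_seat (a point): Where the pin's axis lies in the yellow carrier's slot when fully home: mid-strap, 112.5 mm above the underside. The slot's level entry, open at the strap's +y edge, is 95 to 109 mm up; mid-strap a notch 11 mm wide rises to 116 mm. Hang it axes parallel to the stand's: strap behind the red head, from the pin's -y side, slide to +y, then lower 10 mm.
- petri: Glass petri dish, 90 mm across, 16 mm tall. Not part of the job: leave it alone. Origin: centre of its underside.
- stain: Amber stain bottle, 44 mm across, 85 mm tall. Not part of the job: leave it alone. Origin: centre of its underside.
- forceps: Steel forceps, 160 mm long. Not part of the job: leave it alone. Origin: centre of its underside.
- beaker: Glass beaker, 70 mm across, 90 mm tall. Not part of the job: leave it alone. Origin: centre of its underside.
- pencil_case: Black pencil case, 75 x 200 x 45 mm. Not part of the job: leave it alone. Origin: centre of its underside.
- slide_box: Wooden slide box, 100 x 170 x 35 mm. Not part of the job: leave it alone. Origin: centre of its underside.

How it is judged (in metres and radians):
On the way, in this order (a step that is already met when the one before it is completed fails the run):
1. the latch bar is lifted clear of its catch (value of joint latch above 0.09 rad), for 0.1 s.
2. the gate is wide open (value of joint gate above 0.9 rad), for 0.2 s.
3. every carrier present hangs fully home on a pin and is let go, the gate still open (((horizontal distance between car_a_seat and pin_0 below 0.022 m and y of car_a_seat in the frame of pin_0 between -0.007 and 0.007 m and z of car_a_seat in the frame of pin_0 between -0.0045 and 0.0045 m) or (horizontal distance between car_a_seat and pin_1 below 0.022 m and y of car_a_seat in the frame of pin_1 between -0.007 and 0.007 m and z of car_a_seat in the frame of pin_1 between -0.0045 and 0.0045 m) or (horizontal distance between car_a_seat and pin_2 below 0.022 m and y of car_a_seat in the frame of pin_2 between -0.007 and 0.007 m and z of car_a_seat in the frame of pin_2 between -0.0045 and 0.0045 m)) and angle between each of car_a, car_b, car_c's own z axis and vertical below 0.2 rad and contact force between each of car_a, car_b, car_c and the fingers below 0.1 N and ((horizontal distance between car_b_seat and pin_0 below 0.022 m and y of car_b_seat in the frame of pin_0 between -0.007 and 0.007 m and z of car_b_seat in the frame of pin_0 between -0.0045 and 0.0045 m) or (horizontal distance between car_b_seat and pin_1 below 0.022 m and y of car_b_seat in the frame of pin_1 between -0.007 and 0.007 m and z of car_b_seat in the frame of pin_1 between -0.0045 and 0.0045 m) or (horizontal distance between car_b_seat and pin_2 below 0.022 m and y of car_b_seat in the frame of pin_2 between -0.007 and 0.007 m and z of car_b_seat in the frame of pin_2 between -0.0045 and 0.0045 m)) and ((horizontal distance between car_c_seat and pin_0 below 0.022 m and y of car_c_seat in the frame of pin_0 between -0.007 and 0.007 m and z of car_c_seat in the frame of pin_0 between -0.0045 and 0.0045 m) or (horizontal distance between car_c_seat and pin_1 below 0.022 m and y of car_c_seat in the frame of pin_1 between -0.007 and 0.007 m and z of car_c_seat in the frame of pin_1 between -0.0045 and 0.0045 m) or (horizontal distance between car_c_seat and pin_2 below 0.022 m and y of car_c_seat in the frame of pin_2 between -0.007 and 0.007 m and z of car_c_seat in the frame of pin_2 between -0.0045 and 0.0045 m)) and value of joint gate above 0.4 rad), for 0.3 s.
At the end, for the whole second after the job is handed in: Every carrier present hangs still (below 0.06 m/s) and upright (within 0.2 rad) on a pin, the pin's axis within 4.5 mm (height) and 7 mm (sideways) of the seat in its notch; the gate is shut (below 0.05 rad) and the latch bar is down (below 0.03 rad) behind the catch (((horizontal distance between car_a_seat and pin_0 below 0.022 m and y of car_a_seat in the frame of pin_0 between -0.007 and 0.007 m and z of car_a_seat in the frame of pin_0 between -0.0045 and 0.0045 m) or (horizontal distance between car_a_seat and pin_1 below 0.022 m and y of car_a_seat in the frame of pin_1 between -0.007 and 0.007 m and z of car_a_seat in the frame of pin_1 between -0.0045 and 0.0045 m) or (horizontal distance between car_a_seat and pin_2 below 0.022 m and y of car_a_seat in the frame of pin_2 between -0.007 and 0.007 m and z of car_a_seat in the frame of pin_2 between -0.0045 and 0.0045 m)) and angle between each of car_a, car_b, car_c's own z axis and vertical below 0.2 rad and contact force between each of car_a, car_b, car_c and the fingers below 0.1 N and ((horizontal distance between car_b_seat and pin_0 below 0.022 m and y of car_b_seat in the frame of pin_0 between -0.007 and 0.007 m and z of car_b_seat in the frame of pin_0 between -0.0045 and 0.0045 m) or (horizontal distance between car_b_seat and pin_1 below 0.022 m and y of car_b_seat in the frame of pin_1 between -0.007 and 0.007 m and z of car_b_seat in the frame of pin_1 between -0.0045 and 0.0045 m) or (horizontal distance between car_b_seat and pin_2 below 0.022 m and y of car_b_seat in the frame of pin_2 between -0.007 and 0.007 m and z of car_b_seat in the frame of pin_2 between -0.0045 and 0.0045 m)) and ((horizontal distance between car_c_seat and pin_0 below 0.022 m and y of car_c_seat in the frame of pin_0 between -0.007 and 0.007 m and z of car_c_seat in the frame of pin_0 between -0.0045 and 0.0045 m) or (horizontal distance between car_c_seat and pin_1 below 0.022 m and y of car_c_seat in the frame of pin_1 between -0.007 and 0.007 m and z of car_c_seat in the frame of pin_1 between -0.0045 and 0.0045 m) or (horizontal distance between car_c_seat and pin_2 below 0.022 m and y of car_c_seat in the frame of pin_2 between -0.007 and 0.007 m and z of car_c_seat in the frame of pin_2 between -0.0045 and 0.0045 m)) and linear speed of each of car_a, car_b, car_c below 0.06 m/s and value of joint gate below 0.05 rad and value of joint latch below 0.03 rad); the robot touches nothing.
It fails at once if another thing on the bench is pushed more than 30 mm from its place (distance of any of petri, stain, forceps, beaker, pencil_case, slide_box from where it was at the start of the episode above 0.03 m).
Of car_a, car_b, car_c only 2 to 3 are there at a start; the rules pass over those that are not, and their reading is None.
At some moment in a run one of car_a, car_b, car_c may be knocked a few centimetres aside while the robot is not near it.
It also fails if it takes over 210 s, if anything falls off the work surface, if the arm or the gripper's body presses on something with over 40 N, if the wrist force passes 120 N, or if a joint passes its speed limit or range.

### The arm

A 6-joint arm with a two-finger parallel gripper is mounted at the origin on the work surface. World frame = base frame: x ahead of the robot, y to its left, z up, the work surface at z = 0. Lengths are in mm, angles in degrees, forces in N, time in s.
With the tool pointing down it reaches from about 325 to 1000 mm from the base axis. Payload 5.1 kg.
Tool frame: the origin (TCP) lies at the very end of the fingers, on their centre line; the grasp point (between the pads) lies 19 mm behind it; z points along the fingers, y is the line along which they close (so a half turn about z gives the same grasp; the last joint's range is limited). The gripper opens to 85 mm and grips with 20 to 120 N. Pads are 22 mm wide; open, the fingers measure 114 mm over their backs; the gripper's body (76 mm by 85 mm) begins 54 mm behind the grasp point. The pads swing forward as they close: fully open they stand 13 mm farther back than shut.
Start: joints at [-4.733, 7.093, 94.555, -0, 78.352, -4.733], TCP at [649.988, -0.028, 231.322] pointing down, gripper open.
Joint ranges: [-149.61, 149.61], [-58.7, 133.49], [1.44, 155.28], [-77.14, 257.14], [18.33, 153.61], [-166.67, 166.67]. Speed limits (degrees/s): [147.25, 147.25, 180, 180, 180, 180].

### API

Orientations are given as a 3x3 rotation matrix whose columns are the frame's x, y, z axes.
In Python, from station import r gives the robot as it stands.
- The arm moves only by the shell command python3 -m pendant 'ROWS' [FORCE]. ROWS is JSON, a list of rows, each a list of 3 entries, a list of its own where there are three numbers: the shift along the tool's x, y, z in m, then the turn about the tool's z in units of 6 degrees (1.0 is 6 degrees), then the opening, from 0 (shut) to 1 (fully open). In form: [[[x, y, z], yaw, gripper], ...]. A call has 1 to 20 rows; each row shifts and turns the commanded pose from where the row before left it, along the tool's axes as they then stand; what a row does not reach is not made up. A row lasts 1/10 s, in which the tool goes at most 50 mm and 8.59 degrees, less where a joint would pass 70% of its speed; a pose out of reach is approached as far as the arm can. A call with a gripper value outside its range is refused whole. The fingers move at their own pace and stop on an object; FORCE is the grip in N (left out, the last holds). Time passes only in rows, so rows that do not move let the fingers close. It gives the time, the measured TCP pose, the force, the opening and the grip force at its end, in the units of the state.
- r.observe(): the state, without advancing time (a new reading comes with each control period).
- r.camera(name): name is "scene" or "side" or "wrist"; returns (picture, depth): 400x640x3 uint8, blue, green, red; 400x640 float32, mm along the optical axis (not along the pixel's ray), 0 where there is no reading.
- r.camera_info(name): a dict with "intrinsics" (3x3 intrinsics, pixels), "R" (3x3) and "t" (3): a world point X has camera coordinates R X + t. Camera axes: x right, y down, z forward; pixel columns grow to the right and rows downward; lengths in mm; the calibration is good to about 2 mm. A picture is of the moment at which its call begins: read the wrist's pose just before it. camera_info takes no time and is no camera call; for the wrist camera it gives the pose at the moment of the call.
- r.hand_in(): hands the job in; it is judged then, once.
The state is a dict: "time_s": time; "joints": joint angles; "qd": joint speeds; "tau": joint torques, N m; "eef_pos": TCP position; "ee_rot": TCP orientation; "wrist_force": force on the tool from outside, world axes, zero at the start; "wrist_torque": the same for the moment, N m; "width": opening from 0.0 (shut) to 1.0 (fully open); "grasp_force": force on a finger pad.
Only numpy, scipy, OpenCV 4.12 (cv2) and the standard library are available. Lean on these libraries where they do the work, as an engineer would, in place of code of your own. Each camera call takes 0.05 s, during which the arm holds its last target. There are 200 camera calls.

## Working session

There is one attempt and no reset: what is moved stays moved. The work goes in short steps, Python scripts to look and compute and a shell command to move; the robot and the scene stay as the last step left them, time stands still between calls to the robot, and variables do not carry over. Pictures are saved under pics/ and viewed, at most 14 in all, crops included, and the job is handed in when it is done.

```bash
ls; mkdir -p pics; cat > h.py <<'E'
import numpy as np,cv2
from station import r
def snap(n,f):
    i=r.camera_info(n);p,d=r.camera(n);cv2.imwrite(f'pics/{f}.png',p);np.savez(f'pics/{f}.npz',p=p,d=d,K=i['intrinsics'],R=i['R'],t=i['t']);return p,d
def load(f): return np.load(f'pics/{f}.npz')
def cloud(f):
    z=load(f);K=np.array(z['K']);d=z['d'];v,u=np.mgrid[:400,:640]
    c=np.stack([(u-K[0,2])/K[0,0]*d,(v-K[1,2])/K[1,1]*d,d],-1)
    return (c-z['t'])@z['R'], d>0, z['p']
def proj(f,X):
    z=load(f);c=np.array(z['K'])@(z['R']@np.array(X,float)+z['t']);return c[:2]/c[2]
E
python3 - <<'E'
from h import *
for n in('scene','side','wrist'):
    snap(n,n+'0');i=r.camera_info(n);print(n,np.round(-np.array(i['R']).T@i['t']),np.round(i['R'],2).tolist(),i['intrinsics'][0][0])
o=r.observe();print(o['time_s'],np.round(o['ee_rot'],3).tolist(),o['eef_pos'])
E
```

```text
pics
scene [1143. -877. 1060.] [[0.8, 0.6, 0.0], [0.38, -0.5, -0.77], [-0.46, 0.62, -0.63]] 424.8271612729488
side [ -98. -585. 1040.] [[0.72, -0.69, 0.01], [-0.49, -0.52, -0.69], [0.49, 0.49, -0.72]] 440.7732345271292
wrist [650.  82. 373.] [[1.0, 0.0, -0.0], [0.0, -0.95, 0.32], [-0.0, -0.32, -0.95]] 278.27668225284805
0.15 [[-0.0, 1.0, -0.002], [1.0, 0.0, 0.0], [0.0, -0.002, -1.0]] [6.49531564e+02 4.09983989e-02 2.30330686e+02]
```

View pics/scene0.png

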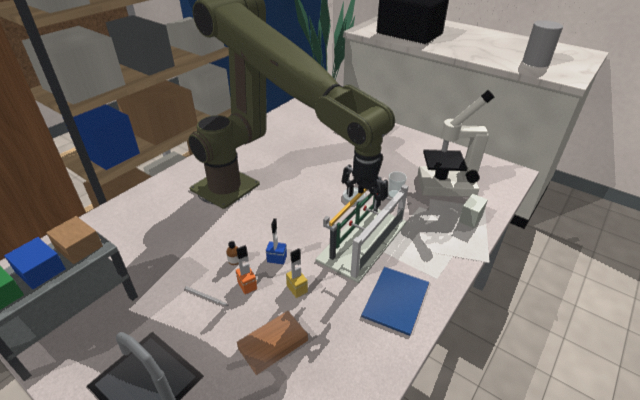

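View pics/side0.png

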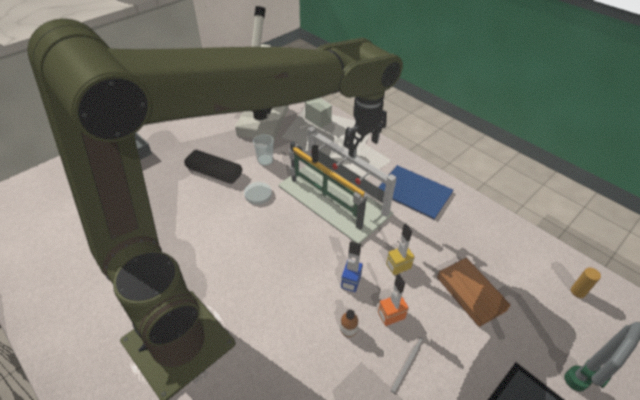

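```bash
python3 - <<'E'
from h import *
def crop(f,x,y,w,h,s,o): cv2.imwrite(f'pics/{o}.png',cv2.resize(load(f)['p'][y:y+h,x:x+w],None,fx=s,fy=s,interpolation=cv2.INTER_CUBIC))
crop('side0',230,90,230,170,3.4,'c1')
crop('scene0',215,150,220,160,3.5,'c2')
for f in('scene0','side0'):
    P,ok,p=cloud(f);h=cv2.cvtColor(p,cv2.COLOR_BGR2HSV);H,S,V=h[...,0],h[...,1],h[...,2]
    roi=ok&(P[...,0]>350)&(P[...,0]<1000)&(abs(P[...,1])<500)&(P[...,2]>5)
    for n,m in dict(blue=(H>105)&(H<130)&(S>130),orange=(H>3)&(H<15)&(S>170),yellow=(H>18)&(H<30)&(S>130),red=((H<5)|(H>174))&(S>120)).items():
        m=roi&m&(P[...,2]<260)
        k,l,st,c=cv2.connectedComponentsWithStats(m.astype('u1'))
        for j in range(1,k):
            if st[j,4]>5:
                q=P[l==j];print(f,n,st[j].tolist(),np.round(np.median(q,0)),np.round(np.percentile(q,3,0)),np.round(np.percentile(q,97,0)))
E
```

```text
scene0 blue [266, 242, 20, 22, 287] [ 449. -187.   51.] [ 416. -204.    8.] [ 472. -157.   62.]
scene0 blue [363, 268, 65, 67, 2514] [850. -90.  11.] [ 772. -184.    7.] [919.  12.  16.]
scene0 orange [237, 270, 19, 23, 228] [ 461. -330.   53.] [ 419. -347.    9.] [ 473. -310.   62.]
scene0 yellow [330, 188, 37, 38, 162] [581.  16. 170.] [574. -70. 161.] [586. 131. 175.]
scene0 yellow [287, 272, 20, 25, 291] [ 591. -247.   51.] [ 548. -261.    9.] [ 606. -225.   62.]
scene0 red [349, 221, 3, 4, 8] [624. -20. 154.] [622. -27. 149.] [625. -15. 159.]
side0 blue [359, 264, 2, 7, 8] [ 454. -184.   59.] [ 449. -188.   56.] [ 464. -177.   62.]
side0 blue [343, 269, 15, 12, 111] [ 420. -182.   60.] [ 406. -201.   55.] [ 432. -164.   63.]
side0 orange [382, 300, 15, 14, 121] [ 421. -312.   60.] [ 408. -329.   56.] [ 432. -295.   64.]
side0 orange [401, 300, 5, 7, 19] [ 454. -331.   61.] [ 447. -339.   58.] [ 459. -324.   62.]
side0 yellow [293, 148, 20, 16, 100] [568. 161. 170.] [563. 121. 162.] [577. 199. 175.]
side0 yellow [314, 163, 50, 33, 240] [574.  18. 170.] [568. -66. 162.] [582. 104. 174.]
side0 yellow [389, 250, 24, 14, 179] [ 558. -235.   59.] [ 539. -255.   56.] [ 591. -208.   63.]
side0 yellow [394, 262, 17, 12, 81] [ 561. -251.   25.] [ 538. -260.   12.] [ 583. -242.   39.]
side0 red [333, 164, 4, 5, 13] [615.  73. 155.] [612.  66. 148.] [619.  77. 158.]
side0 red [356, 178, 4, 6, 15] [618. -17. 154.] [616. -23. 103.] [663.  23. 160.]
```

View pics/c1.png

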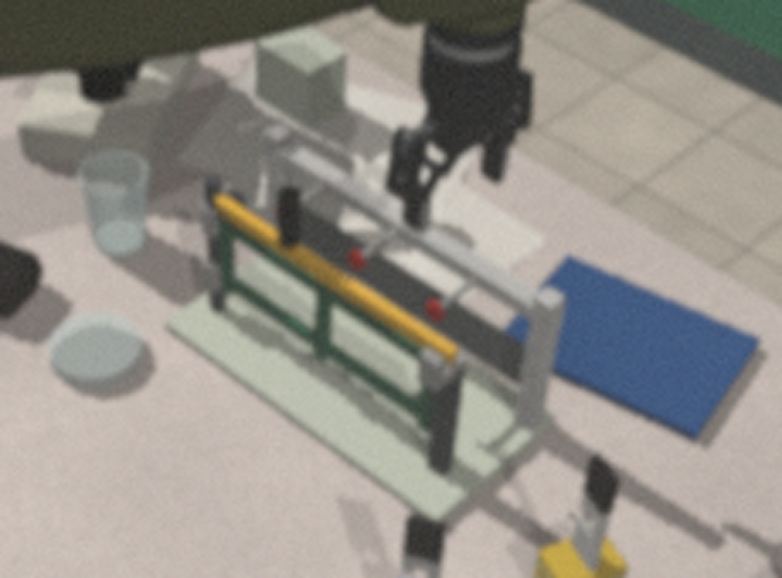

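View pics/c2.png

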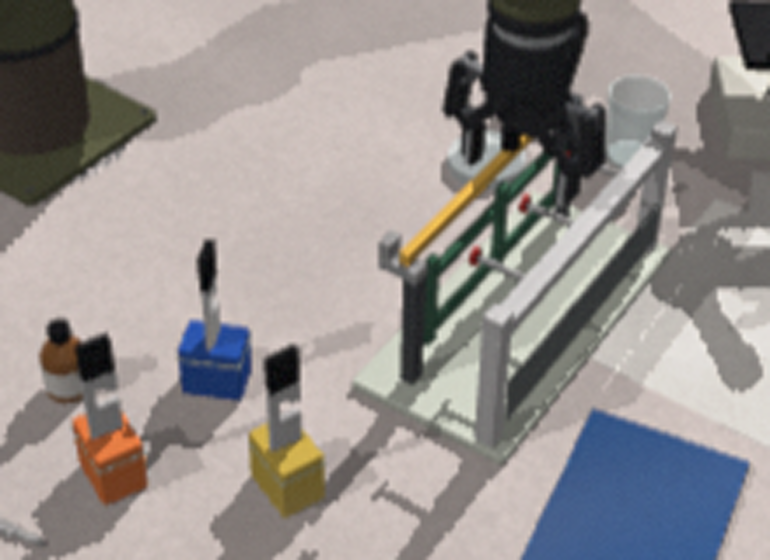

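```bash
python3 - <<'E'
from h import *
def line(q):
    m=np.median(q,0);u=np.linalg.svd(q-m)[2][0];return np.round(m,1),round(np.degrees(np.arctan2(u[1],u[0]))%180,1)
for f in('scene0','side0'):
    P,ok,p=cloud(f);h=cv2.cvtColor(p,cv2.COLOR_BGR2HSV);H,S,V=h[...,0],h[...,1],h[...,2];X,Y,Z=P[...,0],P[...,1],P[...,2]
    m=ok&(Z>154)&(Z<164)&(X>660)&(X<735)&(Y<300)&(Y>-250)&(S<60)
    q=P[m];a=q[np.argsort(q[:,1])];
    print(f,'rail',m.sum(),line(q[:,:2]),'yext',a[[0,5,-5,-1]].round().tolist(),np.percentile(q[:,0],[5,95]))
    # tall bits above bench
    m=ok&(Z>180)&(Z<222)&(X>540)&(X<600)&(V<70)&(Y>60)&(Y<260);q=P[m];print('knob',m.sum(),np.round(np.median(q,0)),np.ptp(q,axis=0).round() if len(q) else'')
    m=ok&(Z>150)&(Z<182)&(X>540)&(X<610)&(Y<-75)&(Y>-200);q=P[m];print('catch',m.sum(),np.percentile(q,[5,50,95],axis=0).round().tolist())
    for n,c,hu in(('blue',(450,-185),(105,130)),('or',(450,-325),(3,15)),('ye',(580,-240),(18,30))):
        near=ok&(np.hypot(X-c[0],Y-c[1])<70)
        g=near&(V<75)&(Z>130)&(Z<182);q=P[g][:,:2];print(n,'grip',g.sum(),line(q), np.median(P[g][:,2]).round(),end=' ')
        t=near&(Z>56)&(Z<66)&(H>=hu[0])&(H<=hu[1])&(S>110);q=P[t][:,:2].astype('f4');print('top',t.sum(),cv2.minAreaRect(q),end=' ')
        s=near&(Z>75)&(Z<126);print('strap',s.sum(),line(P[s][:,:2]))
E
```

```text
scene0 rail 402 (array([684.4,  59.9]), np.float64(92.5)) yext [[687.0, -94.0, 164.0], [689.0, -92.0, 156.0], [688.0, 231.0, 159.0], [679.0, 247.0, 163.0]] [671.93770423 697.21681964]
knob 23 [578. 108. 191.] [21. 11. 18.]
catch 16 [[558.0, -78.0, 151.0], [564.0, -76.0, 161.0], [589.0, -75.0, 176.0]]
blue grip 53 (array([ 445.2, -183.2]), np.float64(112.4)) 159.0 top 125 ((441.19256591796875, -177.03741455078125), (59.5718879699707, 41.11186218261719), 26.59735870361328) strap 48 (array([ 443.4, -183.1]), np.float64(110.6))
or grip 105 (array([ 442.7, -320.2]), np.float64(65.2)) 154.0 top 124 ((443.37091064453125, -319.015380859375), (42.236083984375, 62.07377624511719), 67.77496337890625) strap 108 (array([ 441.1, -318.9]), np.float64(66.6))
ye grip 94 (array([ 576.1, -236.9]), np.float64(66.1)) 155.0 top 122 ((574.9287109375, -234.51644897460938), (40.93458557128906, 63.17955017089844), 70.78605651855469) strap 102 (array([ 575. , -234.4]), np.float64(71.4))
side0 rail 492 (array([678.5,  54.6]), np.float64(91.9)) yext [[678.0, -94.0, 160.0], [688.0, -93.0, 164.0], [665.0, 237.0, 1
[... 153 characters left out ...]
[576.0, -75.0, 173.0]]
blue grip 104 (array([ 432.8, -176.5]), np.float64(116.9)) 159.0 top 143 ((432.4099426269531, -176.0960693359375), (55.05903625488281, 40.66841125488281), 29.7969913482666) strap 125 (array([ 434.4, -176.4]), np.float64(116.4))
or grip 98 (array([ 432. , -318.9]), np.float64(68.0)) 163.0 top 269 ((435.38507080078125, -317.03851318359375), (45.308773040771484, 59.84365463256836), 66.72069549560547) strap 104 (array([ 433.2, -318.4]), np.float64(68.8))
ye grip 88 (array([ 565.9, -234.9]), np.float64(71.0)) 161.0 top 196 ((568.8656005859375, -233.1793670654297), (45.00577163696289, 58.7731819152832), 67.81390380859375) strap 106 (array([ 567.1, -236.4]), np.float64(71.5))
```

View pics/wrist0.png

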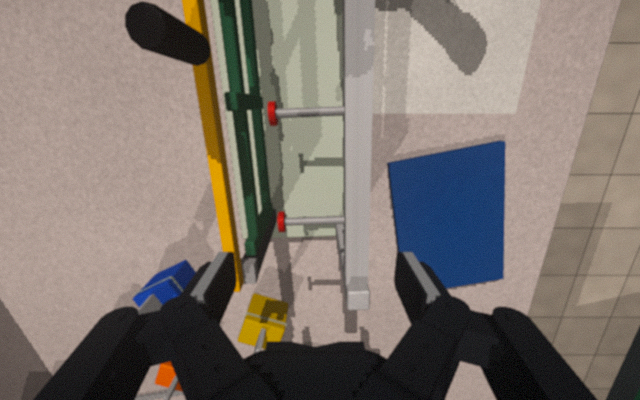

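```bash
cat >> h.py <<'E'
def ray(f,u,v,z0):
    z=load(f);R=z['R'];C=-R.T@z['t'];d=R.T@np.linalg.inv(z['K'])@[u,v,1];return (C+d*(z0-C[2])/d[2]).round(1)
E
python3 - <<'E'
from h import *
for n,u,v,z in(('knobtop',146,24,230),('knobbase',199,49,175),('h1',272,113,150),('h0',282,221,150),('railF',345,100,158),('railF2',345,280,158),('railB',369,100,158),('railB2',369,280,158),('pinroot1',344,110,153),('pinroot0',344,219,153),('barL',186,10,172),('barR',204,10,172),('barL2',230,260,172),('barR2',238,240,172),('catchtop',250,263,176)): print(n,ray('wrist0',u,v,z))
P,ok,p=cloud('side0')
for n,u,v in(('petri',258,193),('beaker',264,150),('case1',188,160),('case2',238,175),('case',212,165)): print(n,P[v,u].round())
print(P[130:165:4,300:312:3].round().reshape(-1,3).tolist())
E
```

```text
knobtop [573.8 116.7 230. ]
knobbase [575.7 116.1 175. ]
h1 [616.4  76.6 150. ]
h0 [620.8 -13.  150. ]
railF [671.1  85.8 158. ]
railF2 [676.4 -67.2 158. ]
railB [688.6  85.9 158. ]
railB2 [698.1 -67.2 158. ]
pinroot1 [671.1  78.8 153. ]
pinroot0 [674.1  -9.8 153. ]
barL [569.3 138.2 172. ]
barR [580.5 138.2 172. ]
barL2 [579.6 -38.3 172. ]
barR2 [587.8 -20.1 172. ]
catchtop [596.9 -38.7 176. ]
petri [453. 251.  19.]
beaker [562. 349.  76.]
case1 [367. 518.  40.]
case2 [456. 362.  20.]
case [410. 439.  43.]
[[786.0, 417.0, 2.0], [796.0, 412.0, -1.0], [802.0, 402.0, 2.0], [666.0, 239.0, 167.0], [774.0, 405.0, -3.0], [776.0, 390.0, 3.0], [786.0, 384.0, 2.0], [664.0, 236.0, 153.0], [755.0, 384.0, 0.0], [759.0, 372.0, 5.0], [774.0, 372.0, -4.0], [666.0, 239.0, 134.0], [736.0, 363.0, 4.0], [746.0, 357.0, 2.0], [758.0, 355.0, -4.0], [662.0, 235.0, 122.0], [723.0, 348.0, 1.0], [732.0, 342.0, -0.0], [741.0, 335.0, -1.0], [668.0, 241.0, 98.0], [580.0, 187.0, 165.0], [716.0, 325.0, 1.0], [725.0, 319.0, -1.0], [664.0, 236.0, 86.0], [567.0, 172.0, 166.0], [570.0, 162.0, 171.0], [710.0, 303.0, -1.0], [665.0, 238.0, 67.0], [576.0, 183.0, 138.0], [565.0, 157.0, 162.0], [564.0, 143.0, 171.0], [570.0, 136.0, 172.0], [665.0, 285.0, 0.0], [578.0, 171.0, 128.0], [579.0, 159.0, 136.0], [567.0, 132.0, 161.0]]
```

```bash
python3 -m pendant '[[[0,0,-0.02],0,1],[[0.02,-0.015,0],-0.2,1],[[0.025,-0.015,0],-0.2,1],[[0.025,-0.016,0],0,1],[[0.025,-0.015,0],0,1],[[0.02,-0.012,0],0,1],[[0,0,0],0,0.6],[[0,0,0],0,0.6],[[0,0,0.02],0,0.6],[[0,0,0.02],0,0.6],[[0,0,0.018],0,0.6],[[0,0,0],0,0.6]]' 40; python3 - <<'E'
from h import *
snap('wrist','w1');o=r.observe();print(o['time_s'],o['joints'])
E
```

```text
time_s: 1.35
eef_pos: [572.2, 111.5, 189.7]
ee_rot: [[-0.04, 0.999, -0.006], [0.999, 0.04, -0.001], [-0.001, -0.006, -1.0]]
wrist_force: [-0.2, -0.4, -0.7]
width: 0.6
grasp_force: 0.0
1.4 [ 5.77492322e+00  5.38376354e-01  1.05332838e+02 -1.35185720e-02
  7.43259327e+01  3.45020507e+00]
```

View pics/w1.png

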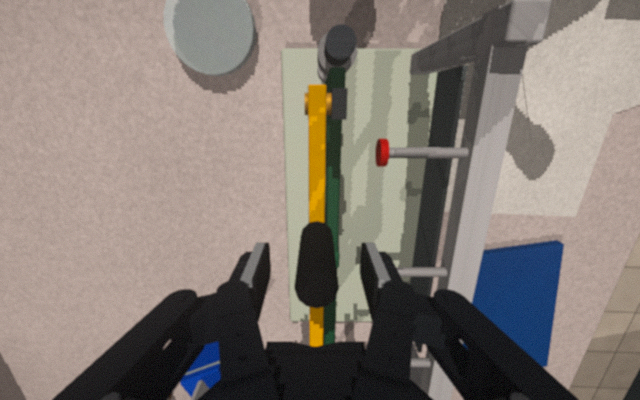

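```bash
python3 -m pendant '[[[0,0,0],0,0],[[0,0,0],0,0],[[0,0,0],0,0],[[0,0,0],0,0],[[0,0,0],0,0]]' 40;  python3 -m pendant '[[[0.002,0,-0.004],0,0],[[0.003,0,-0.004],0,0],[[0.003,0,-0.004],0,0],[[0.004,0,-0.004],0,0],[[0,0,0],0,0],[[0,0,0],0,0],[[0,0,0],0,0]]'; python3 - <<'E'
from h import *
for n,u,v,z in(('piv',319,103,172),('hinge',340,45,200),('h2',383,152,150)):print(n,ray('w1',u,v,z))
E
```

```text
time_s: 1.9
eef_pos: [573.0, 112.5, 195.1]
ee_rot: [[-0.042, 0.999, -0.001], [0.999, 0.042, -0.001], [-0.001, -0.001, -1.0]]
wrist_force: [-5.3, -2.3, 4.4]
width: 0.224
grasp_force: 39.2
time_s: 2.6
eef_pos: [572.5, 124.6, 209.5]
ee_rot: [[-0.042, 0.999, -0.002], [0.999, 0.042, -0.001], [-0.001, -0.002, -1.0]]
wrist_force: [-3.9, -3.7, -1.2]
width: 0.222
grasp_force: 39.3
piv [570.8 194.9 172. ]
hinge [578.4 218.3 200. ]
h2 [614.1 166.6 150. ]
```

```bash
python3 -m pendant '[[[0.0007,-0.0051,0],0.5,0],[[0.0007,-0.0051,0],0.5,0],[[0.00175,-0.0101,0],1,0],[[0.00175,-0.0101,0],1,0],[[0.00175,-0.0101,0],1,0],[[0.00175,-0.0101,0],1,0],[[0,0,0],0,0]]'; python3 -m pendant '[[[0.00175,-0.0101,0],1,0],[[0.00175,-0.0101,0],1,0],[[0.00175,-0.0101,0],1,0],[[0.00175,-0.0101,0],1,0],[[0.00175,-0.0101,0],1,0],[[0.00175,-0.0101,0],1,0],[[0,0,0],0,0],[[0,0,0],0,0],[[0,0,0],0,0]]'
```

```text
time_s: 3.3
eef_pos: [523.8, 142.1, 209.6]
ee_rot: [[0.464, 0.886, -0.002], [0.886, -0.464, -0.0], [-0.001, -0.002, -1.0]]
wrist_force: [-3.6, -3.4, -0.7]
width: 0.224
grasp_force: 39.8
time_s: 4.2
eef_pos: [487.1, 190.2, 209.8]
ee_rot: [[0.895, 0.445, -0.003], [0.445, -0.895, 0.001], [-0.002, -0.002, -1.0]]
wrist_force: [-4.9, -2.4, -0.9]
width: 0.218
grasp_force: 40.4
```

```bash
python3 -m pendant '[[[-0.004,0,0.004],0,0],[[-0.004,0,0.005],0,0],[[-0.004,0,0.005],0,0],[[0,0,0],0,0.5],[[0,0,0],0,0.7],[[0,0,0],0,0.7],[[0,0,-0.02],0,0.7],[[0,0,-0.03],0,0.7],[[0,0,-0.03],-1.4,0.7],[[0,0,-0.02],-1.4,0.7],[[0,0,-0.02],-1.4,0.7],[[0,0,-0.01],-1.4,0.7],[[0,0,0],-1.4,0.7],[[0,0,0],-1.4,0.7],[[0,0,0],-1.4,0.7],[[0,0,0],-1.4,0.7]]'; python3 -m pendant '[[[-0.03,0,0],0,0.7],[[-0.05,0,0],0,0.7],[[-0.05,0,0],0,0.7],[[-0.05,0,0],0,0.7],[[-0.05,0,0],0,0.7],[[-0.05,0,0],0,0.7],[[-0.05,0,0],0,0.7],[[-0.05,0,0],0,0.7],[[-0.05,0,0],0,0.7],[[-0.05,0,0],0,0.7],[[-0.04,0,0],0,0.7],[[0,0,0],0,0.7],[[0,0,0],0,0.7],[[0,0,0],0,0.7]]';  python3 - <<'E'
from h import *
snap('wrist','w2');snap('scene','s2')
P,ok,p=cloud('s2');h=cv2.cvtColor(p,cv2.COLOR_BGR2HSV)
m=ok&(h[...,0]>35)&(h[...,0]<85)&(h[...,1]>60)&(P[...,0]<600)&(P[...,0]>300)&(P[...,2]>40)&(P[...,2]<160)&(P[...,1]<250)&(P[...,1]>0)
q=P[m];print(m.sum(),q[q[:,0].argsort()][[0,5,-5,-1]].round())
E
```

```text
time_s: 5.8
eef_pos: [477.7, 184.3, 325.3]
ee_rot: [[-0.069, 0.998, 0.0], [0.998, 0.069, 0.0], [0.0, 0.0, -1.0]]
wrist_force: [-0.1, -0.6, -0.5]
width: 0.703
grasp_force: 0.0
time_s: 7.2
eef_pos: [510.4, -333.9, 325.3]
ee_rot: [[-0.064, 0.998, 0.0], [0.998, 0.064, 0.001], [0.001, 0.0, -1.0]]
wrist_force: [0.1, 0.2, 1.0]
width: 0.7
grasp_force: 0.0
464 [[343. 100.  63.]
 [347. 103.  92.]
 [574. 213.  74.]
 [576. 212. 145.]]
```

View pics/w2.png

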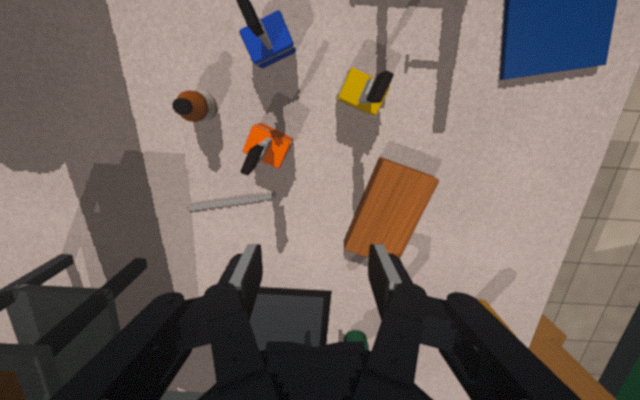

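```bash
cat > car.py <<'E'
from h import *
import sys
HU=dict(blue=(105,130),orange=(3,15),yellow=(18,30))
def fit(f,n,c):
    P,ok,p=cloud(f);h=cv2.cvtColor(p,cv2.COLOR_BGR2HSV);H,S,V=h[...,0],h[...,1],h[...,2];X,Y,Z=P[...,0],P[...,1],P[...,2]
    near=ok&(np.hypot(X-c[0],Y-c[1])<75);hu=HU[n]
    t=near&(Z>53)&(Z<67)&(H>=hu[0])&(H<=hu[1])&(S>110);q=P[t][:,:2].astype('f4')
    if len(q)<10: return print(f,n,'few',len(q))
    (cx,cy),(w,hh),a=cv2.minAreaRect(q)
    if w<hh:a-=90   # long side = carrier x
    g=near&(V<75)&(Z>132)&(Z<182);G=P[g]
    l=np.nan
    if len(G)>5:
        u=np.linalg.svd((G[:,:2]-G[:,:2].mean(0)))[2][0];l=(np.degrees(np.arctan2(u[1],u[0]))-90+90)%180-90
        G=np.median(G,0).round(1)
    print(f,n,len(q),'top',round(cx,1),round(cy,1),round(w),round(hh),'yaw',round(a,1),'grip',G,'yaw',round(l,1))
if __name__=='__main__':
    for f in sys.argv[1:]:
        for n,c in(('blue',(437,-177)),('orange',(438,-318)),('yellow',(571,-234))): fit(f,n,c)
E
python3 car.py w2 s2; python3 - <<'E'
from h import *
for n,u,v,z in(('or grip far',243,168,172),('or grip base',262,150,132),('ye end',372,97,172),('ye end2',388,75,172)):print(n,ray('w2',u,v,z))
p=load('s2')['p'];a=p[205:305,225:315];w=load('w2')['p'][0:190,220:410]
cv2.imwrite('pics/c3.png',np.hstack([cv2.resize(a,(450,500),interpolation=2),cv2.resize(w,(350,500),interpolation=2)]))
E
```

```text
w2 blue 1355 top 436.5 -172.2 58 43 yaw 26.8 grip [ 440.1 -177.7  170.8] yaw 26.4
w2 orange 947 top 437.1 -313.9 44 59 yaw -22.6 grip [ 440.1 -312.   170.6] yaw -22.4
w2 yellow 950 top 570.8 -229.2 44 60 yaw -19.6 grip [ 568.8 -229.7  170.8] yaw -19.7
s2 blue 145 top 441.2 -176.5 60 44 yaw 27.1 grip [ 443.9 -182.2  158.7] yaw 20.5
s2 orange 140 top 442.7 -318.4 43 59 yaw -21.7 grip [ 442.2 -320.2  154.8] yaw -25.2
s2 yellow 151 top 575.3 -234.6 42 61 yaw -17.8 grip [ 575.8 -236.3  154.7] yaw -22.0
or grip far [ 431.8 -321.1  172. ]
or grip base [ 445.1 -306.9  132. ]
ye end [ 561.7 -240.5  172. ]
ye end2 [ 574.6 -219.4  172. ]
```

View pics/c3.png

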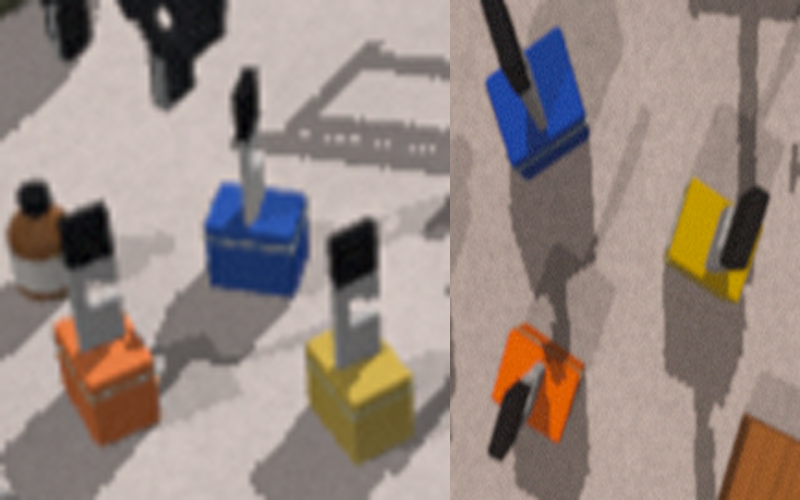

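```bash
python3 -m pendant '[[[0.03,0.02,0],0,0.7],[[0.04,0.0275,0],0,0.7],[[0.0295,0.02,0],0,0.7],[[0,0,0.02],1.3,0.7],[[0,0,0.03],1.3,0.7],[[0,0,0.03],1.27,0.7],[[0,0,0],0,0.7],[[0,0,0],0,0.7],[[0,0,0],0,0.7]]';  python3 - <<'E'
from h import *
from car import fit
snap('wrist','w3');fit('w3','yellow',(571,-230))
P,ok,p=cloud('w3');m=ok&(P[...,2]>163)&(P[...,2]<180)&(np.hypot(P[...,0]-571,P[...,1]+230)<45);q=P[m][:,:2].astype('f4');print(cv2.minAreaRect(q))
E
```

```text
time_s: 8.2
eef_pos: [572.3, -231.3, 248.0]
ee_rot: [[0.334, 0.943, 0.003], [0.943, -0.334, -0.002], [-0.0, 0.004, -1.0]]
wrist_force: [0.4, -1.0, 0.6]
width: 0.7
grasp_force: 0.0
w3 yellow 1489 top 571.5 -229.0 44 59 yaw -19.4 grip [ 572.9 -224.4  171. ] yaw -19.7
((570.9677124023438, -229.04922485351562), (29.648481369018555, 9.323458671569824), 70.55010986328125)
```

```bash
python3 -m pendant '[[[0.0017,-0.002,0.02],0,0.7],[[0,0,0.03],0,0.7],[[0,0,0.03],0,0.6],[[0,0,0.02],0,0.5],[[0,0,0.014],0,0.5],[[0,0,0],0,0.5],[[0,0,0],0,0],[[0,0,0],0,0],[[0,0,0],0,0],[[0,0,0],0,0],[[0,0,0],0,0]]' 60; python3 -m pendant '[[[0,0,-0.01],0,0],[[0,0,-0.02],0,0],[[0,0,-0.03],0,0],[[0,0,-0.04],0,0],[[0,0,-0.05],0,0],[[0,0,-0.05],0,0],[[0,0,-0.04],0,0],[[0,0,0],0,0]]'
```

```text
time_s: 9.35
eef_pos: [571.4, -229.6, 133.6]
ee_rot: [[0.336, 0.942, 0.004], [0.942, -0.336, -0.002], [-0.001, 0.004, -1.0]]
wrist_force: [1.3, -0.3, 6.5]
width: 0.118
grasp_force: 59.9
time_s: 10.15
eef_pos: [571.6, -229.7, 380.2]
ee_rot: [[0.336, 0.942, 0.011], [0.942, -0.336, -0.006], [-0.002, 0.013, -1.0]]
wrist_force: [0.7, -0.8, -0.5]
width: 0.105
grasp_force: 58.9
```

```bash
python3 -m pendant '[[[0,0,0],-1.2,0],[[0,0,0],-1.25,0],[[0,0,0],-1.2,0],[[0.02,0.0048,0],0,0],[[0.036,0.01,0],0,0],[[0.045,0.01,0],0,0],[[0.045,0.01,0],0,0],[[0.045,0.01,0],0,0],[[0.045,0.01,0],0,0],[[0.045,0.01,0],0,0],[[0.04,0.008,0],0,0],[[0.025,0,0],0,0],[[0.01,0,0],0,0],[[0,0,0],0,0],[[0,0,0],0,0],[[0,0,0],0,0]]';  python3 - <<'E'
from h import *
p,d=snap('wrist','w4')
P,ok,_=cloud('w4');h=cv2.cvtColor(p,cv2.COLOR_BGR2HSV)
m=ok&((h[...,0]<6)|(h[...,0]>174))&(h[...,1]>120)&(P[...,2]>130)&(P[...,2]<170)
k,l,st,c=cv2.connectedComponentsWithStats(m.astype('u1'))
for j in range(1,k):
    if st[j,4]>20: print(c[j].round(),st[j,4],np.median(P[l==j],0).round(1),np.percentile(P[l==j],[3,97],axis=0).round().tolist())
E
```

```text
time_s: 11.75
eef_pos: [628.6, 128.2, 371.1]
ee_rot: [[-0.038, 0.999, -0.0], [0.999, 0.038, -0.001], [-0.0, -0.0, -1.0]]
wrist_force: [-0.2, -0.4, -2.0]
width: 0.114
grasp_force: 58.8
[304. 140.] 43 [613.5 168.1 157.3] [[612.0, 161.0, 145.0], [616.0, 175.0, 159.0]]
```

View pics/w4.png

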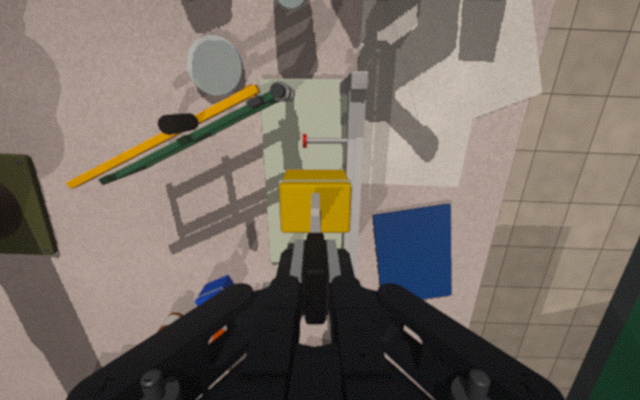

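```bash
python3 -m pendant '[[[0.003,0,0.02],0,0],[[0,0,0.04],0,0],[[0,0,0.04],0,0],[[0,0,0.03],0,0],[[0,0,0.02],0,0],[[0,0,0.015],0,0],[[0,0,0.015],0,0],[[0,0,0.01],0,0],[[0,0,0],0,0],[[0,0,0],0,0],[[0,0,0],0,0]]'
```

```text
time_s: 12.9
eef_pos: [629.3, 132.8, 182.9]
ee_rot: [[-0.04, 0.999, 0.002], [0.999, 0.04, 0.0], [0.0, 0.002, -1.0]]
wrist_force: [-0.3, -0.2, -1.5]
width: 0.107
grasp_force: 58.8
```

```bash
python3 -m pendant '[[[0.005,0,0.001],0,0],[[0.008,0,0],0,0],[[0.008,0,0],0,0],[[0.007,0,0],0,0],[[0.005,0,0],0,0],[[0.002,0,0],0,0],[[0,0,0],0,0],[[0,0,0],0,0]]'
```

```text
time_s: 13.7
eef_pos: [627.1, 167.5, 180.3]
ee_rot: [[-0.04, 0.999, -0.0], [0.999, 0.04, -0.0], [-0.0, -0.0, -1.0]]
wrist_force: [0.7, -0.6, -1.8]
width: 0.109
grasp_force: 58.8
```

```bash
python3 -m pendant '[[[0.002,0,0],0,0],[[0.002,0,0],0,0],[[0,0,0],0,0],[[0,0,0],0,0]]'
```

```text
time_s: 14.1
eef_pos: [627.0, 169.8, 180.2]
ee_rot: [[-0.039, 0.999, -0.0], [0.999, 0.039, -0.004], [-0.004, -0.0, -1.0]]
wrist_force: [0.4, -5.7, -1.0]
width: 0.111
grasp_force: 58.9
```

```bash
python3 -m pendant '[[[-0.004,0,0],0,0],[[0,0,0.004],0,0],[[0,0,0.004],0,0],[[0,0,0.002],0,0],[[0,0,0],0,0],[[0,0,0],0,0]]'
```

```text
time_s: 14.7
eef_pos: [627.1, 167.8, 170.8]
ee_rot: [[-0.04, 0.999, 0.0], [0.999, 0.04, 0.0], [0.0, 0.0, -1.0]]
wrist_force: [-1.4, -0.1, 2.6]
width: 0.108
grasp_force: 59.7
```

```bash
python3 -m pendant '[[[0,0,0],0,0.3],[[0,0,0],0,0.4],[[0,0,0],0,0.4],[[0,0,0],0,0.4],[[0,0,-0.02],0,0.4],[[0,0,-0.03],0,0.4],[[0,0,-0.05],0,0.5],[[0,0,-0.05],0,0.7],[[0,0,-0.02],0,0.7],[[0,0,0],0,0.7],[[0,0,0],0,0.7]]'; python3 - <<'E'
from h import *
from car import fit
snap('wrist','w5');snap('scene','s5');snap('side','d5')
P,ok,p=cloud('w5');
for lo,hi in((180,200),(88,106)):
    m=ok&(P[...,2]>lo)&(P[...,2]<hi)&(np.hypot(P[...,0]-628,P[...,1]-168)<45);q=P[m];
    if len(q)>5:print(len(q),np.median(q[:,2]),cv2.minAreaRect(q[:,:2].astype('f4')))
fit('s5','blue',(437,-175));fit('s5','orange',(438,-316));fit('d5','blue',(437,-175));fit('d5','orange',(438,-316))
E
```

```text
time_s: 15.8
eef_pos: [627.0, 167.6, 339.8]
ee_rot: [[-0.04, 0.999, -0.0], [0.999, 0.04, -0.0], [-0.0, -0.0, -1.0]]
wrist_force: [-0.1, -0.9, -0.0]
width: 0.699
grasp_force: 0.0
38 191.08485903737153 ((626.0156860351562, 182.72982788085938), (9.760600090026855, 2.177722930908203), 6.419431686401367)
975 96.44200079702686 ((626.969970703125, 167.93490600585938), (59.89927291870117, 44.529571533203125), 2.111130475997925)
s5 blue 148 top 440.2 -175.9 60 42 yaw 29.6 grip [ 444.3 -183.8  160.6] yaw 22.6
s5 orange 139 top 441.5 -317.8 42 60 yaw -23.4 grip [ 442.6 -320.2  154.6] yaw -24.3
d5 blue 156 top 432.4 -176.4 56 41 yaw 28.8 grip [ 432.9 -176.3  159.2] yaw 27.0
d5 orange 291 top 434.8 -316.9 45 59 yaw -24.1 grip [ 431.6 -318.6  161.5] yaw -21.0
```

```bash
python3 -m pendant '[[[-0.02,-0.0115,0],0,0.7],[[-0.0337,-0.021,0],0,0.7],[[-0.04,-0.0245,0],0,0.7],[[-0.04,-0.0245,0],0,0.7],[[-0.04,-0.0245,0],0,0.7],[[-0.04,-0.0245,0],0,0.7],[[-0.04,-0.0245,0],0,0.7],[[-0.04,-0.0245,0],0,0.7],[[-0.04,-0.024,0],0,0.7],[[0,0,0.02],-1.3,0.7],[[0,0,0.03],-1.3,0.7],[[0,0,0.02],-1.3,0.7],[[0,0,0.02],-0.15,0.7],[[0,0,0],0,0.7],[[0,0,0],0,0.7],[[0,0,0],0,0.7]]';  cat > g.py <<'E'
from car import *
def g(f,n,c):
    snap('wrist',f);o=r.observe();fit(f,n,c)
    P,ok,p=cloud(f);m=ok&(P[...,2]>163)&(P[...,2]<180)&(np.hypot(P[...,0]-c[0],P[...,1]-c[1])<45);q=P[m][:,:2].astype('f4');R=cv2.minAreaRect(q);print(R)
    e=o['ee_rot'];print('tool shift',(np.array(e).T@(np.r_[R[0],0]-np.r_[o['eef_pos'][:2],0])).round(1),'yaw',np.degrees(np.arctan2(-e[0][0],e[1][0])).round(1))
E
python3 -c "
from g import *
g('w6','blue',(437,-174))"
```

```text
time_s: 17.55
eef_pos: [437.4, -174.1, 251.3]
ee_rot: [[-0.447, 0.894, 0.001], [0.894, 0.447, -0.001], [-0.001, 0.001, -1.0]]
wrist_force: [-0.1, 0.2, 0.4]
width: 0.696
grasp_force: 0.0
w6 blue 1384 top 435.8 -171.0 58 43 yaw 26.6 grip [ 433.5 -167.3  171. ] yaw 27.0
((435.32177734375, -171.61660766601562), (9.52252197265625, 29.54731559753418), 26.654552459716797)
tool shift [ 3.3 -0.9 -0. ] yaw 26.6
```

```bash
python3 -m pendant '[[[0.0033,-0.0009,0.02],0,0.7],[[0,0,0.03],0,0.7],[[0,0,0.03],0,0.6],[[0,0,0.023],0,0.5],[[0,0,0.015],0,0.5],[[0,0,0],0,0.5],[[0,0,0],0,0],[[0,0,0],0,0],[[0,0,0],0,0],[[0,0,0],0,0],[[0,0,0],0,0]]' 60; python3 -m pendant '[[[0,0,-0.01],0,0],[[0,0,-0.02],0,0],[[0,0,-0.03],0,0],[[0,0,-0.04],0,0],[[0,0,-0.05],0,0],[[0,0,-0.05],0,0],[[0,0,-0.03],0,0],[[0,0,0],1.35,0],[[0,0,0],1.35,0],[[0,0,0],1.35,0],[[0.02,0.02,0],0,0],[[0.0345,0.035,0],0,0],[[0.04,0.04,0],0,0],[[0.04,0.04,0],0,0],[[0.04,0.04,0],0,0],[[0.02,0.02,0],0,0],[[0.01,0.01,0],0,0],[[0,0,0],0,0],[[0,0,0],0,0],[[0,0,0],0,0]]'; cat > hd.py <<'E'
from h import *
def hd(f):
    p,d=snap('wrist',f);P,ok,_=cloud(f);h=cv2.cvtColor(p,cv2.COLOR_BGR2HSV)
    m=ok&((h[...,0]<6)|(h[...,0]>174))&(h[...,1]>120)&(P[...,2]>130)&(P[...,2]<170)
    k,l,st,c=cv2.connectedComponentsWithStats(m.astype('u1'))
    for j in range(1,k):
        if st[j,4]>15: print(c[j].round(),st[j,4],np.median(P[l==j],0).round(1),np.percentile(P[l==j],[3,97],axis=0).round().tolist())
E
python3 -c "
from hd import *
hd('w7')"
```

```text
time_s: 18.7
eef_pos: [436.0, -172.0, 134.4]
ee_rot: [[-0.447, 0.894, 0.003], [0.894, 0.447, -0.002], [-0.003, 0.002, -1.0]]
wrist_force: [0.7, 0.2, 6.2]
width: 0.109
grasp_force: 59.4
time_s: 20.7
eef_pos: [617.3, 25.4, 362.7]
ee_rot: [[-0.038, 0.999, 0.0], [0.999, 0.038, -0.0], [-0.0, 0.0, -1.0]]
wrist_force: [-0.1, 0.3, -1.4]
width: 0.115
grasp_force: 59.1
[317.  50.] 36 [613.8 166.6 157.9] [[612.0, 159.0, 151.0], [616.0, 172.0, 160.0]]
[316. 131.] 61 [616.6  77.7 157.3] [[614.0, 69.0, 151.0], [619.0, 85.0, 160.0]]
```

```bash
python3 -m pendant '[[[0.0145,0.0143,0],0,0],[[0,0,0.02],0,0],[[0,0,0.04],0,0],[[0,0,0.04],0,0],[[0,0,0.03],0,0],[[0,0,0.02],0,0],[[0,0,0.015],0,0],[[0,0,0.015],0,0],[[0,0,0],0,0],[[0,0,0],0,0],[[0,0,0],0,0]]'
```

```text
time_s: 21.85
eef_pos: [632.7, 41.7, 184.1]
ee_rot: [[-0.04, 0.999, 0.003], [0.999, 0.04, -0.0], [-0.0, 0.003, -1.0]]
wrist_force: [-0.4, 0.5, -1.3]
width: 0.108
grasp_force: 59.1
```

```bash
python3 -m pendant '[[[0.005,0,0],0,0],[[0.008,0,0],0,0],[[0.008,0,0],0,0],[[0.007,0,0],0,0],[[0.005,0,0],0,0],[[0.002,0,0],0,0],[[0,0,0],0,0],[[0,0,0],0,0]]'; python3 -m pendant '[[[0.002,0,0],0,0],[[0.002,0,0],0,0],[[0,0,0],0,0],[[0,0,0],0,0]]'
```

```text
time_s: 22.65
eef_pos: [630.4, 76.6, 182.3]
ee_rot: [[-0.04, 0.999, -0.0], [0.999, 0.04, -0.0], [-0.0, -0.0, -1.0]]
wrist_force: [0.2, 0.3, -1.0]
width: 0.111
grasp_force: 59.1
time_s: 23.05
eef_pos: [630.3, 79.7, 182.3]
ee_rot: [[-0.04, 0.999, -0.0], [0.999, 0.04, -0.002], [-0.002, -0.0, -1.0]]
wrist_force: [0.2, -5.7, -1.7]
width: 0.106
grasp_force: 59.1
```

```bash
python3 -m pendant '[[[-0.003,0,0],0,0],[[0,0,0.004],0,0],[[0,0,0.004],0,0],[[0,0,0.003],0,0],[[0,0,0],0,0],[[0,0,0],0,0]]'
```

```text
time_s: 23.65
eef_pos: [630.3, 78.1, 171.7]
ee_rot: [[-0.04, 0.999, -0.0], [0.999, 0.04, 0.001], [0.001, 0.0, -1.0]]
wrist_force: [-1.7, 0.7, 2.5]
width: 0.111
grasp_force: 59.6
```

```bash
python3 -m pendant '[[[0,0,0],0,0.3],[[0,0,0],0,0.4],[[0,0,0],0,0.4],[[0,0,0],0,0.4],[[0,0,-0.02],0,0.4],[[0,0,-0.03],0,0.4],[[0,0,-0.04],0,0.5],[[0,0,-0.04],0,0.7],[[0,0,-0.03],0,0.7],[[0,0,0],0,0.7],[[0,0,0],0,0.7]]'; python3 - <<'E'
from h import *
from car import fit
snap('wrist','w8');snap('scene','s8')
P,ok,p=cloud('w8')
for c in((630.5,77.6),(627.5,167.6)):
    m=ok&(P[...,2]>88)&(P[...,2]<106)&(np.hypot(P[...,0]-c[0],P[...,1]-c[1])<42);q=P[m];
    if len(q)>5:print(len(q),np.median(q[:,2]),cv2.minAreaRect(q[:,:2].astype('f4')))
fit('s8','orange',(438,-316))
E
python3 -m pendant '[[[-0.02,-0.0115,0],0,0.7],[[-0.036,-0.02,0],0,0.7],[[-0.041,-0.022,0],0,0.7],[[-0.041,-0.022,0],0,0.7],[[-0.041,-0.022,0],0,0.7],[[-0.041,-0.022,0],0,0.7],[[-0.041,-0.022,0],0,0.7],[[-0.041,-0.022,0],0,0.7],[[-0.041,-0.022,0],0,0.7],[[-0.041,-0.023,0],0,0.7],[[0,0,0.02],1.3,0.7],[[0,0,0.03],1.3,0.7],[[0,0,0.02],1.3,0.7],[[0,0,0.02],0.2,0.7],[[0,0,0],0,0.7],[[0,0,0],0,0.7],[[0,0,0],0,0.7]]'
python3 -c "
from g import *
g('w9','orange',(437,-314))"
```

```text
time_s: 24.75
eef_pos: [630.6, 77.7, 332.2]
ee_rot: [[-0.04, 0.999, 0.002], [0.999, 0.04, 0.0], [-0.0, 0.002, -1.0]]
wrist_force: [-0.9, -0.3, -0.6]
width: 0.699
grasp_force: 0.0
1002 96.52787405074463 ((630.2109985351562, 78.52420043945312), (59.79922103881836, 43.294891357421875), 2.1100215911865234)
1102 96.66096840199444 ((627.0581665039062, 168.041015625), (60.17829132080078, 43.852561950683594), 2.1162867546081543)
s8 orange 150 top 441.2 -318.7 44 60 yaw -22.6 grip [ 442.4 -320.3  154.8] yaw -25.7
time_s: 26.55
eef_pos: [437.6, -314.5, 242.2]
ee_rot: [[0.379, 0.925, 0.001], [0.925, -0.379, -0.001], [-0.0, 0.001, -1.0]]
wrist_force: [0.6, -0.5, 0.6]
width: 0.698
grasp_force: 0.0
w9 orange 1527 top 437.5 -313.2 44 60 yaw -22.5 grip [ 439.5 -308.8  170.9] yaw -22.5
((437.3568420410156, -313.8350830078125), (30.076580047607422, 9.244412422180176), 67.47389221191406)
tool shift [ 0.6 -0.7 -0. ] yaw -22.3
```

```bash
python3 -m pendant '[[[0.0006,-0.0007,0.02],0,0.7],[[0,0,0.03],0,0.7],[[0,0,0.03],0,0.6],[[0,0,0.0185],0,0.5],[[0,0,0.01],0,0.5],[[0,0,0],0,0.5],[[0,0,0],0,0],[[0,0,0],0,0],[[0,0,0],0,0],[[0,0,0],0,0],[[0,0,0],0,0]]' 60; python3 -m pendant '[[[0,0,-0.01],0,0],[[0,0,-0.02],0,0],[[0,0,-0.03],0,0],[[0,0,-0.04],0,0],[[0,0,-0.05],0,0],[[0,0,-0.05],0,0],[[0,0,-0.03],0,0],[[0,0,0],-1.35,0],[[0,0,0],-1.35,0],[[0,0,0],-1.4,0],[[0.025,0.02,0],0,0],[[0.036,0.0292,0],0,0],[[0.036,0.0292,0],0,0],[[0.036,0.0292,0],0,0],[[0.036,0.0292,0],0,0],[[0.036,0.0292,0],0,0],[[0.036,0.029,0],0,0],[[0.015,0.013,0],0,0],[[0,0,0],0,0],[[0,0,0],0,0]]'; python3 -c "
from hd import *
hd('w10')"; python3 -m pendant '[[[0,0,0],0,0]]'
```

```text
time_s: 27.7
eef_pos: [438.0, -314.4, 134.9]
ee_rot: [[0.38, 0.925, 0.003], [0.925, -0.38, -0.003], [-0.001, 0.004, -1.0]]
wrist_force: [1.1, 0.2, 5.8]
width: 0.112
grasp_force: 59.6
time_s: 29.7
eef_pos: [634.0, -49.6, 361.9]
ee_rot: [[-0.04, 0.999, -0.002], [0.999, 0.04, -0.001], [-0.0, -0.002, -1.0]]
wrist_force: [-0.1, -0.9, -2.7]
width: 0.11
grasp_force: 59.3
[305.  64.] 45 [617.3  76.  157.3] [[616.0, 69.0, 153.0], [619.0, 83.0, 159.0]]
[306. 142.] 54 [620.4 -11.  157.4] [[618.0, -19.0, 152.0], [622.0, -4.0, 159.0]]
time_s: 29.85
eef_pos: [633.9, -50.7, 362.8]
ee_rot: [[-0.038, 0.999, -0.0], [0.999, 0.038, -0.0], [-0.0, -0.0, -1.0]]
wrist_force: [0.2, 0.4, -2.9]
width: 0.107
grasp_force: 59.3
```

```bash
python3 -m pendant '[[[0.001,0,0.02],0,0],[[0,0,0.04],0,0],[[0,0,0.04],0,0],[[0,0,0.03],0,0],[[0,0,0.02],0,0],[[0,0,0.015],0,0],[[0,0,0.0145],0,0],[[0,0,0],0,0],[[0,0,0],0,0],[[0,0,0],0,0],[[0,0,0],0,0]]'; python3 -m pendant '[[[0.005,0,0],0,0],[[0.008,0,0],0,0],[[0.008,0,0],0,0],[[0.007,0,0],0,0],[[0.005,0,0],0,0],[[0.003,0,0],0,0],[[0,0,0],0,0],[[0,0,0],0,0]]'; python3 -m pendant '[[[0.002,0,0],0,0],[[0.002,0,0],0,0],[[0,0,0],0,0],[[0,0,0],0,0]]'
```

```text
time_s: 30.95
eef_pos: [635.3, -48.5, 185.0]
ee_rot: [[-0.04, 0.999, 0.003], [0.999, 0.04, -0.0], [-0.001, 0.003, -1.0]]
wrist_force: [0.4, 0.9, -1.9]
width: 0.11
grasp_force: 59.3
time_s: 31.75
eef_pos: [633.1, -12.5, 183.3]
ee_rot: [[-0.04, 0.999, 0.0], [0.999, 0.04, -0.0], [-0.0, 0.0, -1.0]]
wrist_force: [0.4, -1.1, -2.0]
width: 0.111
grasp_force: 59.3
time_s: 32.15
eef_pos: [633.0, -9.9, 183.3]
ee_rot: [[-0.039, 0.999, 0.0], [0.999, 0.039, -0.003], [-0.003, 0.0, -1.0]]
wrist_force: [-0.2, -5.5, -3.4]
width: 0.107
grasp_force: 59.2
```

```bash
python3 -m pendant '[[[-0.004,0,0],0,0],[[0,0,0.004],0,0],[[0,0,0.004],0,0],[[0,0,0.003],0,0],[[0,0,0],0,0],[[0,0,0],0,0]]'; python3 -m pendant '[[[0,0,0],0,0.3],[[0,0,0],0,0.4],[[0,0,0],0,0.4],[[0,0,0],0,0.4],[[0,0,-0.02],0,0.4],[[0,0,-0.03],0,0.4],[[0,0,-0.04],0,0.5],[[0,0,-0.04],0,0.7],[[0,0,-0.03],0,0.7],[[0,0,0],0,0.7],[[0,0,0],0,0.7]]'; python3 - <<'E'
from h import *
snap('wrist','w11');snap('scene','s11')
P,ok,p=cloud('w11')
for c in((633,-12.5),(630.5,77.6),(627.5,167.6)):
    m=ok&(P[...,2]>88)&(P[...,2]<106)&(np.hypot(P[...,0]-c[0],P[...,1]-c[1])<42);q=P[m];
    if len(q)>5:print(len(q),np.median(q[:,2]),cv2.minAreaRect(q[:,:2].astype('f4')))
E
```

```text
time_s: 32.75
eef_pos: [633.0, -12.2, 172.3]
ee_rot: [[-0.04, 0.999, -0.0], [0.999, 0.04, 0.0], [0.0, -0.0, -1.0]]
wrist_force: [-0.6, 0.1, -2.6]
width: 0.106
grasp_force: 59.4
time_s: 33.85
eef_pos: [633.3, -12.5, 333.3]
ee_rot: [[-0.04, 0.999, 0.002], [0.999, 0.04, -0.0], [-0.0, 0.002, -1.0]]
wrist_force: [-0.3, -0.2, -1.0]
width: 0.702
grasp_force: 0.0
998 96.49871782229137 ((632.4002685546875, -11.735481262207031), (59.95915603637695, 44.161495208740234), 2.4964866638183594)
1094 96.69952177227015 ((630.1614990234375, 77.76181030273438), (59.745567321777344, 43.98348617553711), 2.3341739177703857)
1544 96.83326062959958 ((626.9437866210938, 165.22239685058594), (60.12229537963867, 40.75454330444336), 2.8432061672210693)
```

View pics/s11.png

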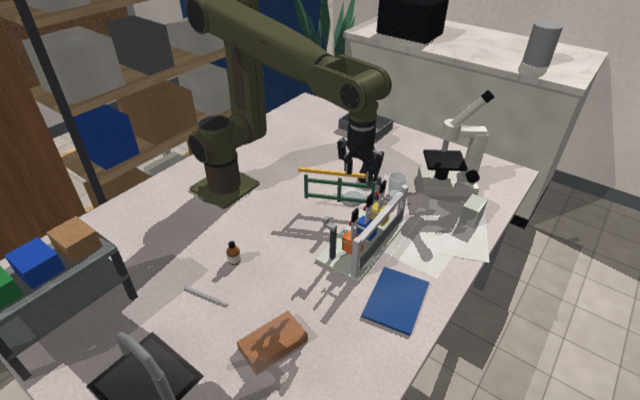

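The scene picture shows all three carriers hanging on the rail (about (350,240) to (385,205)) and the gate still open at (340,185). Next I go back to the knob.

```bash
python3 -m pendant '[[[0.02,-0.0145,0],0,0.7],[[0.033,-0.024,0],0,0.7],[[0.0375,-0.0272,0],0,0.7],[[0.0375,-0.0272,0],0,0.7],[[0.0375,-0.0272,0],0,0.7],[[0.0375,-0.0272,0],0,0.7],[[0,0,0],1.4,0.7],[[0,0,0],1.4,0.7],[[0,0,0],1.4,0.7],[[0,0,0],1.4,0.7],[[0,0,0],1.4,0.7],[[0,0,0],1.4,0.7],[[0,0,0],1.4,0.7],[[0,0,0],1.2,0.7],[[0,0,0.03],0,0.7],[[0,0,0],0,0.7],[[0,0,0],0,0.7]]'; python3 - <<'E'
from h import *
p,d=snap('wrist','w12');o=r.observe();P,ok,_=cloud('w12')
m=ok&(P[...,2]>222)&(P[...,2]<236)&(np.hypot(P[...,0]-477,P[...,1]-185)<35);q=P[m];print(m.sum(),cv2.minEnclosingCircle(q[:,:2].astype('f4')),np.median(q,0))
h=cv2.cvtColor(p,cv2.COLOR_BGR2HSV);m=ok&(h[...,0]>17)&(h[...,0]<30)&(h[...,1]>130)&(P[...,2]>150)&(P[...,2]<185);q=P[m];v,_,x,y=cv2.fitLine(q[:,:2].astype('f4'),cv2.DIST_L2,0,.1,.1)[[0,0,2,3],0];print(m.sum(),x,y,cv2.fitLine(q[:,:2].astype('f4'),2,0,.1,.1).ravel(),np.percentile(q[:,2],[5,50,95]))
E
```

```text
time_s: 35.65
eef_pos: [476.9, 184.3, 300.3]
ee_rot: [[0.897, 0.443, -0.004], [0.443, -0.897, -0.001], [-0.004, -0.001, -1.0]]
wrist_force: [0.4, -0.0, -0.3]
width: 0.699
grasp_force: 0.0
452 ((479.3936767578125, 186.82107543945312), 9.969015121459961) [480.76058368 187.27335301 228.99790867]
1892 455.38242 173.00032 [8.9629364e-01 4.4346103e-01 4.5538242e+02 1.7300032e+02] [170.14725619 171.30955523 172.60027422]
```

```bash
python3 -m pendant '[[[0.0033,-0.0011,0.02],0,0.6],[[0,0,0.03],0,0.6],[[0,0,0.03],0,0.6],[[0,0,0.026],0,0.6],[[0,0,0],0,0.6],[[0,0,0],0,0],[[0,0,0],0,0],[[0,0,0],0,0],[[0,0,0],0,0],[[0,0,0],0,0]]' 40;  python3 -m pendant '[[[0.002,0,-0.004],0,0],[[0.003,0,-0.004],0,0],[[0.003,0,-0.004],0,0],[[0.004,0,-0.004],0,0],[[0,0,0],0,0],[[0,0,0],0,0],[[0,0,0],0,0]]'
```

```text
time_s: 36.7
eef_pos: [481.7, 187.3, 199.2]
ee_rot: [[0.897, 0.443, 0.005], [0.443, -0.897, 0.001], [0.005, 0.001, -1.0]]
wrist_force: [0.5, -0.4, 5.7]
width: 0.218
grasp_force: 39.2
time_s: 37.4
eef_pos: [491.1, 192.5, 212.0]
ee_rot: [[0.897, 0.443, 0.0], [0.443, -0.897, 0.001], [0.0, -0.0, -1.0]]
wrist_force: [1.8, 1.1, -6.9]
width: 0.223
grasp_force: 39.2
```

```bash
python3 -m pendant '[[[-0.0004,0.0049,0],-0.5,0],[[-0.0004,0.0049,0],-0.5,0],[[-0.0008,0.0098,0],-1,0],[[-0.0008,0.0098,0],-1,0],[[-0.0008,0.0098,0],-1,0],[[-0.0008,0.0098,0],-1,0],[[-0.0008,0.0098,0],-1,0],[[-0.0008,0.0098,0],-1,0],[[-0.0008,0.0098,0],-1,0],[[-0.0004,0.0049,0],-0.5,0],[[-0.0004,0.0049,0],-0.5,0],[[0,0,0],0,0],[[0,0,0],0,0]]'; python3 - <<'E'
from h import *
snap('side','d13');p=load('d13')['p'][110:260,250:450];cv2.imwrite('pics/c13.png',cv2.resize(p,(800,600),interpolation=2))
E
```

```text
time_s: 38.7
eef_pos: [552.4, 133.4, 212.0]
ee_rot: [[0.17, 0.985, 0.001], [0.985, -0.17, 0.001], [0.001, 0.0, -1.0]]
wrist_force: [2.8, 3.2, -9.5]
width: 0.225
grasp_force: 39.6
```

View pics/c13.png

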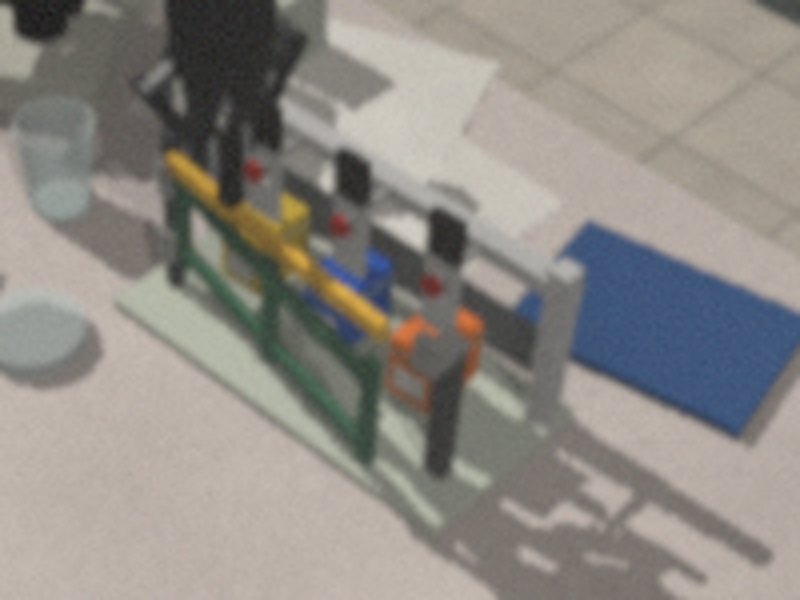

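```bash
python3 - <<'E'
from h import *
P,ok,p=cloud('d13');h=cv2.cvtColor(p,cv2.COLOR_BGR2HSV);m=ok&(h[...,0]>17)&(h[...,0]<30)&(h[...,1]>120)&(P[...,2]>150)&(P[...,0]<600)&(P[...,1]<230);q=P[m]
s=np.hypot(q[:,0]-575,q[:,1]-192);c=np.polyfit(s,q[:,2],1);print(m.sum(),c,s.min(),s.max(),np.percentile(q[:,:2],[1,99],axis=0))
print(q[s>230].mean(0))
E
```

```text
330 [1.67812821e-01 1.69788841e+02] 4.971175221343442 261.5167918124218 [[513.86723688 -60.48974494]
 [570.15199519 202.39084177]]
[518.62472917 -48.50623868 210.96547015]
```

```bash
python3 -m pendant '[[[-0.0004,0.0049,0],-0.5,0],[[-0.0004,0.0049,0],-0.5,0],[[-0.0004,0.0049,0],-0.5,0],[[-0.0004,0.0049,0],-0.5,0],[[0,0,0],0,0],[[0,0,0],0,0]]'; python3 -m pendant '[[[0,0.0015,0],0,0],[[0,0.0015,0],0,0],[[0,0,0],0,0],[[0,0,0],0,0]]'
```

```text
time_s: 39.35
eef_pos: [571.5, 129.8, 212.2]
ee_rot: [[-0.038, 0.999, 0.0], [0.999, 0.038, 0.0], [0.0, 0.0, -1.0]]
wrist_force: [3.3, 3.0, -8.6]
width: 0.221
grasp_force: 39.8
time_s: 39.75
eef_pos: [572.3, 129.5, 211.8]
ee_rot: [[-0.04, 0.999, -0.006], [0.999, 0.04, -0.001], [-0.001, -0.006, -1.0]]
wrist_force: [-6.6, 1.4, -5.2]
width: 0.221
grasp_force: 40.4
```

```bash
python3 -m pendant '[[[-0.004,0,0.004],0,0],[[-0.003,0,0.004],0,0],[[-0.003,0,0.004],0,0],[[-0.002,0,0.003],0,0],[[0,0,0],0,0],[[0,0,0],0,0]]'; python3 -m pendant '[[[0,-0.001,0],0,0.5],[[0,0,0],0,0.6],[[0,0,0],0,0.6],[[0,0,0],0,0.6],[[0,0,-0.02],0,0.6],[[0,0,-0.03],0,0.6],[[0,0,-0.04],0,0.6],[[0,0,-0.04],0,0.6],[[0,0,-0.03],0,0.6],[[0,0,0],0,0.6],[[0,0,0],0,0.6]]'; python3 - <<'E'
from h import *
snap('side','d14');p=load('d14')['p'][110:260,250:450];cv2.imwrite('pics/c14.png',cv2.resize(p,(800,600),interpolation=2))
P,ok,p=cloud('d14');h=cv2.cvtColor(p,cv2.COLOR_BGR2HSV);m=ok&(h[...,0]>17)&(h[...,0]<30)&(h[...,1]>120)&(P[...,2]>150)&(P[...,0]<600)&(P[...,1]<230);q=P[m]
s=np.hypot(q[:,0]-575,q[:,1]-192);print(m.sum(),np.polyfit(s,q[:,2],1),np.polyfit(q[:,1],q[:,0],1),s.max())
P,ok,p=cloud('side0');h=cv2.cvtColor(p,cv2.COLOR_BGR2HSV);m=ok&(h[...,0]>17)&(h[...,0]<30)&(h[...,1]>120)&(P[...,2]>150)&(P[...,0]<600)&(P[...,1]<230);q=P[m]
s=np.hypot(q[:,0]-575,q[:,1]-192);print(m.sum(),np.polyfit(s,q[:,2],1),np.polyfit(q[:,1],q[:,0],1),s.max())
E
```

```text
time_s: 40.35
eef_pos: [572.9, 118.5, 199.9]
ee_rot: [[-0.04, 0.999, -0.005], [0.999, 0.04, 0.001], [0.002, -0.005, -1.0]]
wrist_force: [-12.9, 0.9, 5.4]
width: 0.225
grasp_force: 41.1
time_s: 41.45
eef_pos: [574.5, 117.6, 358.2]
ee_rot: [[-0.04, 0.999, 0.002], [0.999, 0.04, 0.0], [-0.0, 0.002, -1.0]]
wrist_force: [-0.8, -0.3, -1.0]
width: 0.596
grasp_force: 0.0
377 [6.66902190e-02 1.61048521e+02] [-4.96334203e-02  5.73574128e+02] 642.8952319735529
371 [5.99822139e-03 1.68446454e+02] [-3.61038768e-02  5.74462824e+02] 264.87951073287167
```

View pics/c14.png

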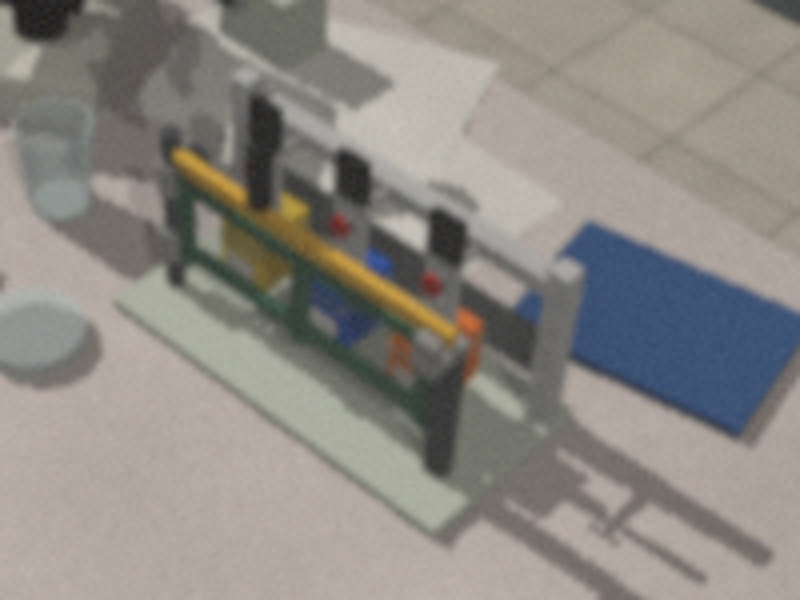

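```bash
python3 - <<'E'
from h import *
snap('scene','s14')
for f in('side0','d14','scene0','s14'):
    P,ok,p=cloud(f);h=cv2.cvtColor(p,cv2.COLOR_BGR2HSV);m=ok&(h[...,0]>17)&(h[...,0]<30)&(h[...,1]>120)&(P[...,2]>155)&(P[...,2]<190)&(P[...,0]<600)&(P[...,0]>550)&(P[...,1]<210)&(P[...,1]>-90);q=P[m]
    print(f,m.sum(),np.polyfit(192-q[:,1],q[:,2],1),np.polyfit(q[:,1],q[:,0],1),q[:,1].min())
for f in('scene0','s14'): print(cv2.imwrite(f'pics/x.png',load(f)['p']))
a,b=[cv2.resize(load(f)['p'][190:290,310:410],(400,400),interpolation=2) for f in('scene0','s14')]
cv2.imwrite('pics/c15.png',np.hstack([a,b]))
E
```

```text
side0 369 [4.96119853e-03 1.68633109e+02] [-3.76263275e-02  5.74496023e+02] -72.8657797060586
d14 374 [6.17130246e-03 1.68340107e+02] [-3.69268337e-02  5.74398322e+02] -72.7445405752585
scene0 176 [-6.77524482e-03  1.70097973e+02] [-3.16769890e-02  5.81185611e+02] -74.24866691303775
s14 217 [-3.28803478e-03  1.69513602e+02] [-3.97005826e-02  5.81118674e+02] -73.63110445517324
True
True
```

View pics/c15.png

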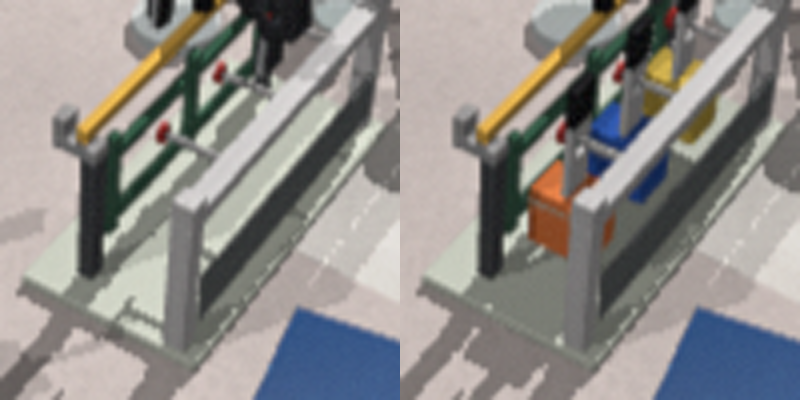

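The before and after pictures match: the bar's end lies behind the catch (right half, about (485,130)), level and shut. All three carriers hang on their pins, and the robot touches nothing.

```bash
python3 -c "
from station import r
print(r.hand_in())"
```

```text
the job is handed in; nothing more can be done
None
```

I handed the job in at about 41 s of the 210 s allowed: the blue, orange and yellow carriers each hang on their own pin, and the gate is shut with the bar down behind its catch; no verdict came back.

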